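# Stroke the flaps of a parts carrier shut

### The arm

A 6-joint arm with a two-finger parallel gripper is mounted at the origin on the work surface. World frame = base frame: x ahead of the robot, y to its left, z up, the work surface at z = 0. Lengths are in m, angles in degrees, forces in N, time in s.
With the tool pointing down it reaches from about 0.25 to 0.725 m from the base axis. Payload 9.7 kg.
Tool frame: the origin (TCP) lies on the centre line of the jaws, within the pads' length; the fingertips stand 17 mm ahead of it and the grasp point (between the pads) lies 2 mm behind it (bot.nose_length is the distance from the TCP to the fingertips, in m); x points along the fingers, y is the direction in which the jaws open and shut, and the axes are right-handed (so a half turn about x gives the same grasp; the last joint's range is limited). The gripper opens to 85 mm and grips with 20 to 120 N. Pads are 22 mm wide; open, the fingers measure 114 mm over their backs; the gripper's body (76 mm by 85 mm) begins 54 mm behind the grasp point. The pads swing forward as they close: fully open they stand 13 mm farther back than shut.
Start: joints at [72.25, 4.979, 10.078, 95.1, 0, 90], TCP at [0.168, 0.524, 0.248] pointing down, gripper open.
Joint ranges: [-179.16, 179.16], [-48.56, 103.87], [-65.8, 70.77], [-126.05, 130.52], [-82.76, 87.17], [-180, 180]. Speed limits (degrees/s): [127.2, 127.2, 147.25, 180, 180, 180].

### API

Orientations are given as [roll, pitch, yaw] about the fixed x, y, z axes, in that order (R = Rz(yaw) Ry(pitch) Rx(roll)).
In Python, from workcell import bot, viewer, ticket gives the robot as it stands.
- The arm moves only by the tool jog_arm, never from a script. Its argument "deltas" is a list of rows, each an object of numbers: "fingers": the opening, from 0 (shut) to 1 (fully open); "x", "y", "z": the shift along the world's x, y, z in mm; "twist": the turn about the world's z in degrees. A call has 1 to 10 rows; each row is the pose to reach, as a shift and turn from the pose measured when the call began; what a row does not reach only later rows make up. A row lasts 1/10 s, in which the tool goes at most 50 mm and 8.59 degrees, less where a joint would pass 70% of its speed; a pose out of reach is approached as far as the arm can. A call with a gripper value outside its range is refused whole. The fingers move at their own pace and stop on an object; "grip_force" is the grip in N (left out, the last holds). Time passes only in rows, so rows that repeat a pose let the fingers close. It gives the time, the measured TCP pose, the force and the opening at its end, in the units of the state.
- bot.get_obs(): the state, without advancing time (a new reading comes with each control period).
- viewer.camera(name): name is "scene" or "top" or "wrist"; returns a dict with "image" (400x640x3 uint8, red, green, blue), "fovy" (degrees; the focal length in pixels is half the picture's height over the tangent of half this angle, whatever the lens; pixels are square), "cx", "cy" (the principal point, pixels), "world_to_cam" (4x4, takes a point from world to camera coordinates); the wrist camera has in their place "tool_from_camera" (4x4, takes a point from camera to tool coordinates, whose origin is the TCP and whose axes are the tool frame's). Camera axes: x right, y down, z forward; pixel columns grow to the right and rows downward; lengths in m; the calibration is good to about 2 mm. A picture is of the moment at which its call begins: read the wrist's pose just before it. There is no depth.
- ticket.job_done(): hands the job in, once; it reports no verdict.
The state is a dict: "time": time; "q": joint angles; "qd": joint speeds; "joint_efforts": joint torques, N m; "ee_pos": TCP position; "tcp_rot": TCP orientation; "wrist_force": force on the tool from outside, world axes, zero at the start; "torque": the same for the moment, N m; "opening": finger opening in m.
Only numpy, scipy, OpenCV 4.12 (cv2) and the standard library are available. Lean on these libraries where they do the work, as an engineer would, in place of code of your own. Each camera call takes 0.05 s, during which the arm holds its last target.

### The job

The five flaps of the small-parts carrier stand half open. With your fingertips, stroke lightly along the curved row from its left end (seen from the robot; the end with the round stud) to its right end, pressing the flaps down flat one after another in that order, without bending any flap far back. Do not press hard, do not push the carrier out of place or lift it, and leave the gauge, ring and bowl around it alone.

Things in the scene. Friction and masses are not known exactly. Their poses are not given: they have to be found in the camera images.
- carrier: heavy loose parts carrier (about 2.4 kg): steel base 105 x 262 x 12 mm on the bench, with five grey pockets in a curved row (arc radius 250 mm, bulging to +x), a white hinged flap over each. Flap 1 at the +y end (robot's left; a dark round stud 18 mm across stands there, on the far side), flap 5 at the -y end. Origin: middle of the underside; x away from the robot, y towards flap 1, z up.
- hinge1 (a point): middle of the hinge edge of flap 1, on its upper face, 40 mm above the bench. Does not turn with the flap: x points level along the row from the hinge to where the free edge lies when shut, y across the flap, z up. All flaps are alike: stiff plate 40 mm long, 30 mm wide, 3 mm thick, hinged at the end nearer flap 1.
- hinge2 (a point): middle of the hinge edge of flap 2, on its upper face, 40 mm above the bench. Does not turn with the flap: x points level along the row from the hinge to where the free edge lies when shut, y across the flap, z up. When a flap is shut its upper face is level, 40 mm above the bench, and its free edge is about 4 mm before the next flap's hinge edge.
- hinge3 (a point): middle of the hinge edge of flap 3, on its upper face, 40 mm above the bench. Does not turn with the flap: x points level along the row from the hinge to where the free edge lies when shut, y across the flap, z up. The pocket walls under the flaps end 33 mm above the bench; a flap pressed up to 3 mm too deep is not harmed.
- hinge4 (a point): middle of the hinge edge of flap 4, on its upper face, 40 mm above the bench. Does not turn with the flap: x points level along the row from the hinge to where the free edge lies when shut, y across the flap, z up.
- hinge5 (a point): middle of the hinge edge of flap 5, on its upper face, 40 mm above the bench. Does not turn with the flap: x points level along the row from the hinge to where the free edge lies when shut, y across the flap, z up.
- flap1 (a joint): angle of flap 1 in rad: 0 = shut, flat and level; grows as its free edge rises; starts at 0.30 to 0.55; stays where it is left (stiff hinge, about 0.015 N m, no spring; turns from -0.08 to 1.2)
- flap2 (a joint): angle of flap 2 in rad: 0 = shut, flat and level; grows as its free edge rises; starts at 0.30 to 0.55; stays where it is left (stiff hinge, about 0.015 N m, no spring; turns from -0.08 to 1.2)
- flap3 (a joint): angle of flap 3 in rad: 0 = shut, flat and level; grows as its free edge rises; starts at 0.30 to 0.55; stays where it is left (stiff hinge, about 0.015 N m, no spring; turns from -0.08 to 1.2)
- flap4 (a joint): angle of flap 4 in rad: 0 = shut, flat and level; grows as its free edge rises; starts at 0.30 to 0.55; stays where it is left (stiff hinge, about 0.015 N m, no spring; turns from -0.08 to 1.2)
- flap5 (a joint): angle of flap 5 in rad: 0 = shut, flat and level; grows as its free edge rises; starts at 0.30 to 0.55; stays where it is left (stiff hinge, about 0.015 N m, no spring; turns from -0.08 to 1.2)
- gauge: bystander: loose steel plug gauge standing upright, 24 mm across, 65 mm tall; origin at the middle of its underside
- collar: bystander: loose white plastic ring lying flat, 44 mm across, 18 mm tall; origin at the middle of its underside
- dish: bystander: loose shallow white plastic bowl, 84 mm across, 30 mm tall; origin at the middle of its underside

How it is judged (in metres and radians):
On the way, in this order (a step that is already met when the one before it is completed fails the run):
1. flap 1 is pressed flat first (value of joint flap1 below 0.12 rad), for 0.02 s.
2. flap 2 is pressed flat (after the one before it) (value of joint flap2 below 0.12 rad), for 0.02 s.
3. flap 3 is pressed flat (after the one before it) (value of joint flap3 below 0.12 rad), for 0.02 s.
4. flap 4 is pressed flat (after the one before it) (value of joint flap4 below 0.12 rad), for 0.02 s.
5. flap 5 is pressed flat (after the one before it) (value of joint flap5 below 0.12 rad), for 0.02 s.
At the end, for the whole second after the job is handed in: All five flaps lie flat (each within 0.12 rad of shut), the carrier lies level and at rest within 20 mm of where it was, and the gauge, ring and bowl are within 20 mm of where they were (value of joint each of flap1, flap2, flap3, flap4, flap5 below 0.12 rad and distance of each of carrier, gauge, collar, dish from where it was at the start of the episode below 0.02 m and angle between carrier's own z axis and vertical below 0.03 rad and linear speed of carrier below 0.01 m/s); the robot touches nothing.
It fails at once if the carrier or a flap is pressed hard (over 30 N) (contact force between any of the fingers, the arm and carrier above 30 N).
It fails at once if a flap is bent far back (over 0.75 rad open) (value of joint any of flap1, flap2, flap3, flap4, flap5 above 0.75 rad).
It fails at once if the carrier is lifted, tipped or pushed over 20 mm out of place (distance of carrier from where it was at the start of the episode above 0.02 m or height (world z) of carrier above 0.01 m or angle between carrier's own z axis and vertical above 0.06 rad).
It fails at once if the gauge, ring or bowl is moved over 20 mm or lifted (distance of any of gauge, collar, dish from where it was at the start of the episode above 0.02 m or height (world z) of any of gauge, collar, dish above 0.01 m).
It also fails if it takes over 42 s, if anything falls off the work surface, if the arm or the gripper's body presses on something with over 40 N, if the wrist force passes 120 N, or if a joint passes its speed limit or range.

## Working session

There is one attempt and no reset: what is moved stays moved. The work goes in short steps, Python scripts to look and compute and a tool call to move; the robot and the scene stay as the last step left them, time stands still between calls to the robot, and variables do not carry over. Pictures are saved under pics/ and viewed, and the job is handed in when it is done.

Besides the shell and the picture viewer there is one more tool, called after ">>>" by a JSON object that holds its "op" and its "data". jog_arm: Moves the arm, as the interface text tells. Its arguments: {"type":"object","properties":{"deltas":{"type":"array"},"grip_force":{"type":"number"}},"required":["deltas"]}

```bash
mkdir -p pics; ls; python3 - <<'E'
from workcell import bot, viewer
import cv2
o=bot.get_obs(); print({k:o[k] for k in ('time','q','ee_pos','tcp_rot','wrist_force','opening')}, bot.nose_length)
for n in ("scene","top","wrist"):
    c=viewer.camera(n); cv2.imwrite(f"pics/{n}0.png",c["image"][:,:,::-1]); print(n,c["fovy"],c["cx"],c["cy"],c.get("world_to_cam",c.get("tool_from_camera")))
E
```

```text
pics
{'time': 0.0, 'q': array([ 7.22491535e+01,  5.00912298e+00,  1.00338778e+01,  9.50991251e+01,
       -3.72946399e-04,  8.99992716e+01]), 'ee_pos': array([0.16762073, 0.52361464, 0.24759686]), 'tcp_rot': array([ -89.71340836,   89.92562881, -107.46352624]), 'wrist_force': array([-0.18208022, -0.73540768, -0.64588113]), 'opening': 0.08584974554583537} 0.017
scene 44.636524337763746 316.03485477700593 206.08215986811592 [[ 0.0221166   0.99973242  0.00677795 -0.04168785]
 [ 0.54760584 -0.00644171 -0.83671162 -0.24015934]
 [-0.83644408  0.02221686 -0.54760179  1.29622079]
 [ 0.          0.          0.          1.        ]]
top 56.65282304325808 323.5918895987843 199.37516611220713 [[ 0.00874886 -0.99994251 -0.00619918  0.03066655]
 [-0.99825522 -0.00837173 -0.05845024  0.55580436]
 [ 0.05839498  0.00669974 -0.99827108  0.67951668]
 [ 0.          0.          0.          1.        ]]
wrist 62.630977162384866 316.1151092750445 202.90862717160027 [[-4.62050943e-04 -3.06182350e-01  9.51972770e-01 -1.24509567e-01]
 [ 9.99999857e-01  1.14962828e-04  5.22336858e-04  1.91136516e-04]
 [-2.69371808e-04  9.51972875e-01  3.06182253e-01 -7.76055000e-02]
 [ 0.00000000e+00  0.00000000e+00  0.00000000e+00  1.00000000e+00]]
```

View pics/scene0.png

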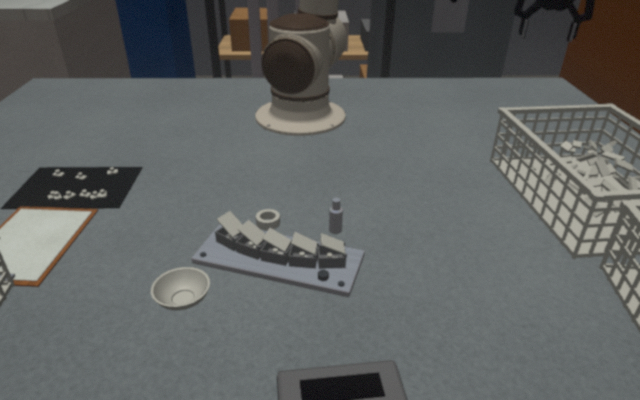

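View pics/top0.png

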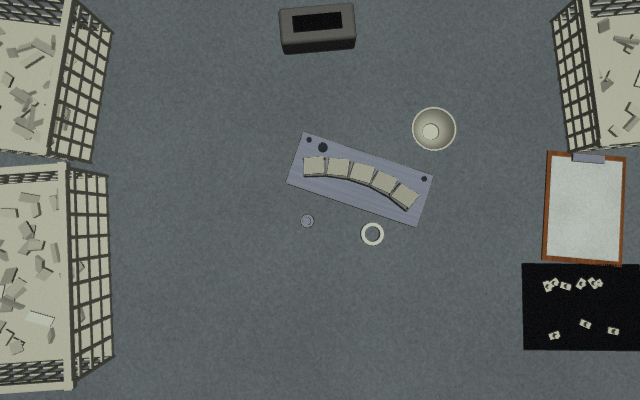

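View pics/wrist0.png

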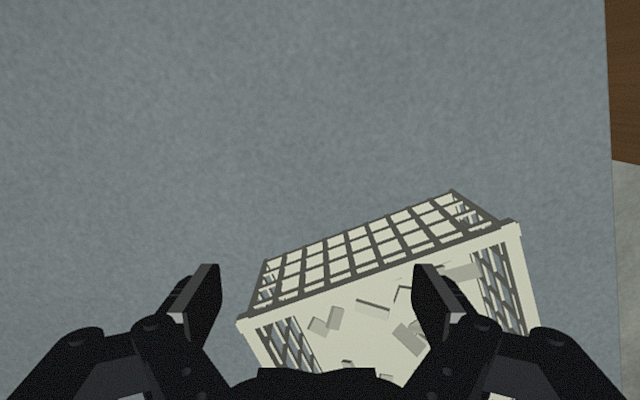

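```bash
cat > h.py <<'E'
import numpy as np, cv2
from scipy.spatial.transform import Rotation as Ro
from workcell import bot, viewer
def grab(n):
    o=bot.get_obs(); c=viewer.camera(n); im=c["image"]
    if n=="wrist":
        T=np.eye(4); T[:3,:3]=Ro.from_euler('xyz',o['tcp_rot'],degrees=True).as_matrix(); T[:3,3]=o['ee_pos']
        c2w=T@np.array(c['tool_from_camera'])
    else: c2w=np.linalg.inv(np.array(c['world_to_cam']))
    f=200/np.tan(np.radians(c['fovy']/2))
    return im,dict(c2w=c2w,f=f,cx=c['cx'],cy=c['cy'])
def ray(k,uv):
    uv=np.atleast_2d(uv).astype(float)
    d=np.c_[(uv[:,0]-k['cx'])/k['f'],(uv[:,1]-k['cy'])/k['f'],np.ones(len(uv))]
    return k['c2w'][:3,3],d@k['c2w'][:3,:3].T
def plane(k,uv,z):
    c,d=ray(k,uv); s=(z-c[2])/d[:,2]; return c+d*s[:,None]
def proj(k,p):
    p=np.atleast_2d(p); q=(p-k['c2w'][:3,3])@k['c2w'][:3,:3]
    return np.c_[k['cx']+k['f']*q[:,0]/q[:,2],k['cy']+k['f']*q[:,1]/q[:,2]]
E
python3 - <<'E'
from h import *
im,k=grab("top")
print(k['c2w'][:3,3],k['f'])
cv2.imwrite("pics/topc.png",cv2.resize(im[120:250,270:470,::-1],None,fx=4,fy=4,interpolation=cv2.INTER_CUBIC)[:600])
for n,uv,z in (("stud",(322,147),.02),("gauge",(307,221),.065),("ring",(372,234),.018),("dish",(434,129),.03),("f1",(315,160),.04),("f3",(362,173),.04),("f5",(405,197),.04)): print(n,plane(k,uv,z)[0].round(3))
o=bot.get_obs();R=Ro.from_euler('xyz',o['tcp_rot'],degrees=True).as_matrix();print(R.round(2))
E
```

```text
[0.51488595 0.03076525 0.71101885] 371.0304719464542
stud [0.654 0.039 0.02 ]
gauge [0.515 0.064 0.065]
ring [ 0.492 -0.055  0.018]
dish [ 0.687 -0.168  0.03 ]
f1 [0.626 0.052 0.04 ]
f3 [ 0.603 -0.034  0.04 ]
f5 [ 0.56  -0.112  0.04 ]
[[-0.    0.3   0.95]
 [-0.    0.95 -0.3 ]
 [-1.   -0.    0.  ]]
```

View pics/topc.png

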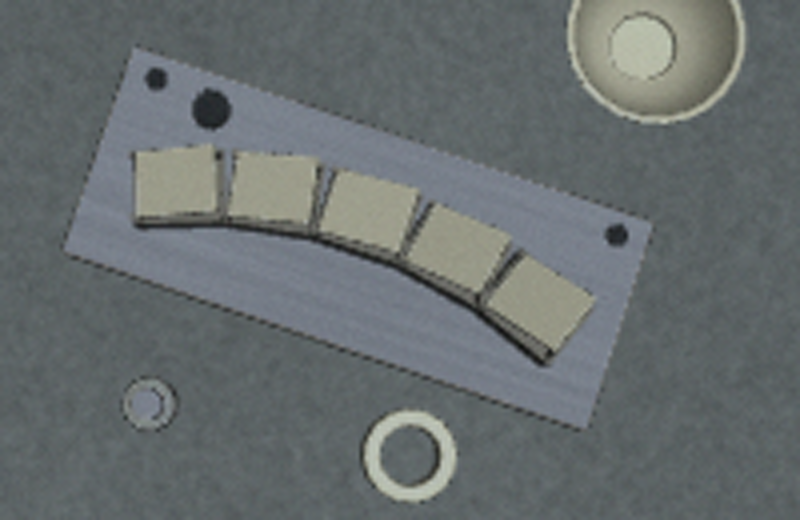

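>>> {"op": "jog_arm", "data": {"deltas": [{"x":40,"y":-50,"z":10,"twist":0,"fingers":0},{"x":70,"y":-90,"z":10,"fingers":0},{"x":100,"y":-130,"z":10,"fingers":0},{"x":130,"y":-170,"z":10,"fingers":0},{"x":160,"y":-215,"z":10,"fingers":0},{"x":190,"y":-260,"z":10,"fingers":0},{"x":220,"y":-300,"z":10,"fingers":0},{"x":250,"y":-340,"z":10,"fingers":0},{"x":275,"y":-380,"z":10,"fingers":0},{"x":300,"y":-420,"z":10,"fingers":0}], "grip_force": 20}}

```text
validation failed for argument at $.de...
```

>>> {"op": "jog_arm", "data": {"deltas": [{"x":40,"y":-50,"z":10,"twist":0,"fingers":0},{"x":70,"y":-90,"z":10,"twist":0,"fingers":0},{"x":100,"y":-130,"z":10,"twist":0,"fingers":0},{"x":130,"y":-170,"z":10,"twist":0,"fingers":0},{"x":160,"y":-215,"z":10,"twist":0,"fingers":0},{"x":190,"y":-260,"z":10,"twist":0,"fingers":0},{"x":220,"y":-300,"z":10,"twist":0,"fingers":0},{"x":250,"y":-340,"z":10,"twist":0,"fingers":0},{"x":275,"y":-380,"z":10,"twist":0,"fingers":0},{"x":300,"y":-420,"z":10,"twist":0,"fingers":0}], "grip_force": 20}}

```text
time: 1.2
ee_pos: [0.4592, 0.1161, 0.2579]
tcp_rot: [-65.9, 90.0, -83.7]
wrist_force: [1.5, 1.2, -1.2]
opening: 0.0
```

>>> {"op": "jog_arm", "data": {"deltas": [{"x":15,"y":-40,"z":0,"twist":0,"fingers":0},{"x":30,"y":-75,"z":0,"twist":0,"fingers":0},{"x":40,"y":-105,"z":0,"twist":0,"fingers":0},{"x":40,"y":-105,"z":0,"twist":0,"fingers":0},{"x":40,"y":-105,"z":0,"twist":0,"fingers":0}]}}

```text
time: 1.7
ee_pos: [0.4992, 0.0106, 0.2576]
tcp_rot: [-126.2, 90.0, -144.0]
wrist_force: [0.8, -0.4, 0.2]
opening: 0.0
```

```bash
cat > a.py <<'E'
from h import *
import sys,pickle
n=sys.argv[1]
im,k=grab("wrist"); o=bot.get_obs(); print(o['time'],o['ee_pos'],o['qd'].round(1))
pickle.dump((im,k),open(n+'.pkl','wb'))
cv2.imwrite(f"pics/{n}.png",im[:,:,::-1])
E
python3 a.py w1
```

```text
1.75 [0.49908253 0.01126864 0.25770871] [ 1.3 -0.4 -0.1 -0.1 -0.1 -0. ]
```

View pics/w1.png

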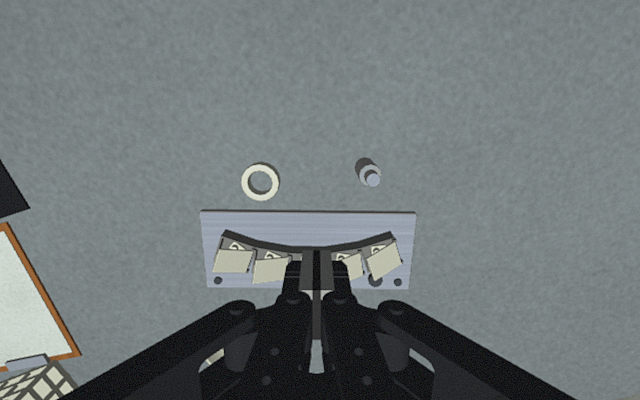

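>>> {"op": "jog_arm", "data": {"deltas": [{"x":40,"y":-20,"z":0,"twist":0,"fingers":0},{"x":80,"y":-40,"z":0,"twist":0,"fingers":0},{"x":110,"y":-60,"z":0,"twist":0,"fingers":0},{"x":110,"y":-60,"z":0,"twist":0,"fingers":0},{"x":110,"y":-60,"z":0,"twist":0,"fingers":0}]}}

```text
time: 2.25
ee_pos: [0.6091, -0.0478, 0.257]
tcp_rot: [-161.3, 89.9, -179.0]
wrist_force: [-0.2, -0.7, 0.2]
opening: 0.0003
```

```bash
python3 a.py w2
```

```text
2.3 [ 0.60865744 -0.04754889  0.25769547] [ 0.3 -1.8 -0.6  0.  -0.1 -0. ]
```

View pics/w2.png

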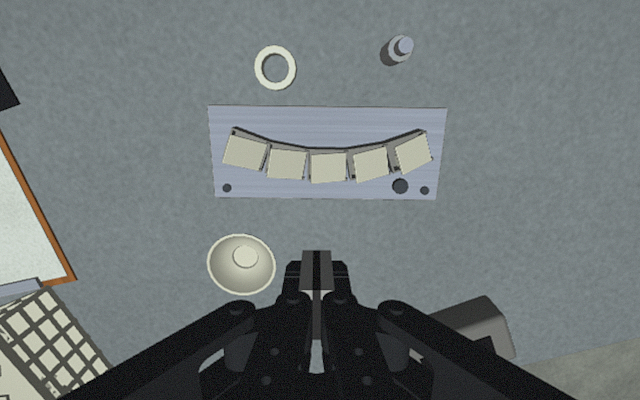

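>>> {"op": "jog_arm", "data": {"deltas": [{"x":0,"y":50,"z":0,"twist":0,"fingers":0},{"x":0,"y":80,"z":0,"twist":0,"fingers":0},{"x":0,"y":110,"z":0,"twist":0,"fingers":0},{"x":0,"y":110,"z":0,"twist":0,"fingers":0},{"x":0,"y":110,"z":0,"twist":0,"fingers":0}]}}

```text
time: 2.8
ee_pos: [0.6077, 0.0638, 0.2587]
tcp_rot: [-10.3, 90.0, -27.9]
wrist_force: [-0.1, -1.1, -0.4]
opening: -0.0001
```

```bash
python3 a.py w3
```

```text
2.85 [0.60790025 0.06300796 0.25859967] [-1.3  0.5  0.2 -0.  -0.1 -0. ]
```

View pics/w3.png

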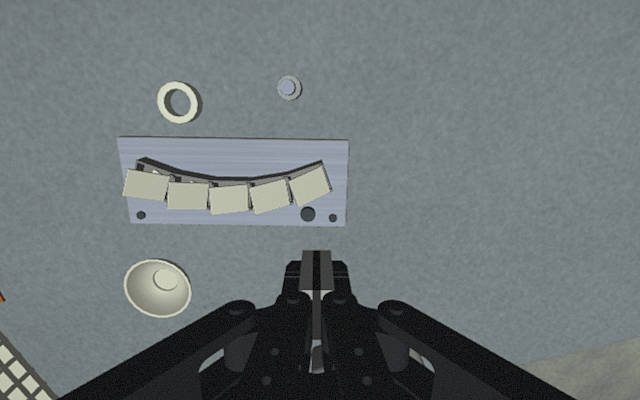

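```bash
cat > m.py <<'E'
from h import *
import pickle
views=[]
for n in('w2','w3'): views.append(pickle.load(open(n+'.pkl','rb')))
views.append(grab('top'))
Q=[]
for i,(im,k) in enumerate(views):
    S=4; b=cv2.resize(im,None,fx=S,fy=S,interpolation=cv2.INTER_CUBIC).astype(int)
    m=((b[:,:,0]-b[:,:,2]>8)&(b.min(2)>115)).astype(np.uint8)*255
    m=cv2.morphologyEx(m,cv2.MORPH_OPEN,np.ones((9,9)))
    cs,_=cv2.findContours(m,cv2.RETR_EXTERNAL,cv2.CHAIN_APPROX_NONE)
    L=[]; vis=cv2.cvtColor(m,cv2.COLOR_GRAY2BGR)
    for c in cs:
        r=cv2.minAreaRect(c); a=cv2.contourArea(c)/S**2
        if not(300<a<2500): continue
        cen=plane(k,(np.array(r[0])+.5)/S-.5,.045)[0]
        if not(abs(cen[0]-.6)<.1 and abs(cen[1]+.03)<.13): continue
        h=cv2.convexHull(c); q=None
        q=cv2.approxPolyN(h,4,ensure_convex=True).reshape(-1,2).astype(float)
        qq=(q+.5)/S-.5; L.append((cen,qq,a/ (np.prod(r[1])/S**2),a))
    L.sort(key=lambda t:-t[0][1])
    print(i,[(t[0].round(3).tolist(),round(t[2],2),int(t[3])) for t in L])
    Q.append(L)
pickle.dump((Q,[v[1] for v in views]),open('Q.pkl','wb'))
E
python3 m.py
```

```text
0 [([0.617, 0.054, 0.045], np.float64(0.84), 908), ([0.615, 0.01, 0.045], np.float64(0.87), 935), ([0.605, -0.033, 0.045], np.float64(0.9), 972), ([0.588, -0.074, 0.045], np.float64(0.89), 999), ([0.564, -0.111, 0.045], np.float64(0.92), 1068)]
1 [([0.617, 0.054, 0.045], np.float64(0.92), 961), ([0.615, 0.01, 0.045], np.float64(0.92), 959), ([0.605, -0.034, 0.045], np.float64(0.93), 979), ([0.588, -0.075, 0.045], np.float64(0.92), 1011), ([0.563, -0.111, 0.045], np.float64(0.83), 1085)]
2 []
```

```bash
sed -i 's/b.min(2)>115/b.min(2)>(115 if i<2 else 100)/; s/300<a/120<a/' m.py; cat > t.py <<'E'
from h import *
import pickle
Q,K=pickle.load(open('Q.pkl','rb'))
def tri(obs):
    A=np.zeros((3,3));b=np.zeros(3)
    for k,uv in obs:
        c,d=ray(k,uv);d=d[0]/np.linalg.norm(d[0]);P=np.eye(3)-np.outer(d,d);A+=P;b+=P@c
    return np.linalg.solve(A,b)
use=[i for i in range(3) if len(Q[i])==5]; print(use)
H=[]
for j in range(5):
    C=[]
    cen=np.mean([Q[i][j][0] for i in use],0)
    nx=np.mean([Q[i][min(j+1,4)][0] for i in use],0)-np.mean([Q[i][max(j-1,0)][0] for i in use],0)
    if j==0: a=np.radians(-8); 
    u=nx[:2]/np.linalg.norm(nx[:2])
    if j==0: a=-np.radians(-5); u=np.array([np.cos(-a)*u[0]-np.sin(-a)*u[1],np.sin(-a)*u[0]+np.cos(-a)*u[1]])
    v=np.array([-u[1],u[0]])
    cs={}
    for i in use:
        w=plane(K[i],Q[i][j][1],.045)[:,:2]-cen[:2]
        a_=w@u;b_=w@v
        for s in (-1,1):
            for t in(-1,1):
                cs.setdefault((s,t),[]).append((K[i],Q[i][j][1][np.argmax(s*a_+t*b_)]))
    P={}
    for key,ob in cs.items():
        P[key]=tri(ob); e=[np.linalg.norm(proj(k,P[key])[0]-uv) for k,uv in ob]; 
        print(j+1,key,P[key].round(4),np.round(e,1))
    h=(P[-1,1]+P[-1,-1])/2;f=(P[1,1]+P[1,-1])/2;d=f-h
    print('  hinge',h.round(4),'free',f.round(4),'len',np.linalg.norm(d).round(4),'ang',np.arctan2(d[2],np.hypot(*d[:2])).round(2),'hd',np.degrees(np.arctan2(d[1],d[0])).round(1))
E
python3 m.py; python3 t.py
```

```text
0 [([0.617, 0.054, 0.045], np.float64(0.84), 908), ([0.615, 0.01, 0.045], np.float64(0.87), 935), ([0.605, -0.033, 0.045], np.float64(0.9), 972), ([0.588, -0.074, 0.045], np.float64(0.89), 999), ([0.564, -0.111, 0.045], np.float64(0.92), 1068)]
1 [([0.617, 0.054, 0.045], np.float64(0.92), 961), ([0.615, 0.01, 0.045], np.float64(0.92), 959), ([0.605, -0.034, 0.045], np.float64(0.93), 979), ([0.588, -0.075, 0.045], np.float64(0.92), 1011), ([0.563, -0.111, 0.045], np.float64(0.83), 1085)]
2 [([0.616, 0.053, 0.045], np.float64(0.87), 296), ([0.612, 0.01, 0.045], np.float64(0.89), 288), ([0.605, -0.028, 0.045], np.float64(0.67), 189)]
[0, 1]
1 (-1, -1) [0.6011 0.0716 0.0391] [0. 0.]
1 (-1, 1) [0.6314 0.0728 0.0378] [0.1 0.1]
1 (1, -1) [0.603  0.0351 0.0554] [0. 0.]
1 (1, 1) [0.6332 0.0348 0.0544] [0.1 0.1]
  hinge [0.6162 0.0722 0.0384] free [0.6181 0.0349 0.0549] len 0.0408 ang 0.42 hd -87.1
2 (-1, -1) [0.6023 0.0305 0.0392] [0. 0.]
2 (-1, 1) [0.632  0.0259 0.0384] [0.1 0.1]
2 (1, -1) [ 0.599  -0.0092  0.0456] [0.3 0.3]
2 (1, 1) [ 0.6269 -0.01    0.0549] [0. 0.]
  hinge [0.6172 0.0282 0
[... 195 characters left out ...]
0.4 0.4]
3 (1, 1) [ 0.6125 -0.0544  0.0572] [0.1 0. ]
  hinge [ 0.6104 -0.0155  0.0389] free [ 0.5991 -0.0515  0.0522] len 0.04 ang 0.34 hd -107.4
4 (-1, -1) [ 0.5824 -0.0493  0.0412] [0.2 0.2]
4 (-1, 1) [ 0.6089 -0.0637  0.0399] [0. 0.]
4 (1, -1) [ 0.5659 -0.0803  0.0621] [0.3 0.3]
4 (1, 1) [ 0.5941 -0.1012  0.0455] [0.8 0.8]
  hinge [ 0.5956 -0.0565  0.0405] free [ 0.58   -0.0908  0.0538] len 0.04 ang 0.34 hd -114.6
5 (-1, -1) [ 0.5621 -0.0885  0.0239] [2.4 2.3]
5 (-1, 1) [ 0.5862 -0.1048  0.0393] [0.2 0.2]
5 (1, -1) [ 0.5419 -0.1139  0.0578] [0.6 0.6]
5 (1, 1) [ 0.5647 -0.1342  0.056 ] [0.5 0.5]
  hinge [ 0.5742 -0.0966  0.0316] free [ 0.5533 -0.124   0.0569] len 0.0427 ang 0.63 hd -127.2
```

```bash
python3 - <<'E'
from h import *
T=np.array(viewer.camera('wrist')['tool_from_camera']); k=dict(c2w=T,f=200/np.tan(np.radians(62.631/2)),cx=316.1,cy=202.9)
for x in (.004,.012,.017,.022,.03):
  print(x,proj(k,[[x,y,z] for z in(-.011,.011) for y in(-.007,.007)]).round(0).tolist())
im,_=grab('wrist')
cv2.imwrite('pics/tip.png',cv2.resize(im[235:305,270:360,::-1],None,fx=8,fy=8,interpolation=cv2.INTER_CUBIC))
im,_=grab('scene')
cv2.imwrite('pics/sc2.png',cv2.resize(im[120:320,180:400,::-1],None,fx=3,fy=3,interpolation=cv2.INTER_CUBIC))
E
```

```text
0.004 [[299.0, 258.0], [332.0, 258.0], [300.0, 302.0], [331.0, 302.0]]
0.012 [[300.0, 250.0], [331.0, 250.0], [301.0, 292.0], [330.0, 292.0]]
0.017 [[301.0, 245.0], [330.0, 245.0], [301.0, 286.0], [330.0, 286.0]]
0.022 [[301.0, 241.0], [330.0, 241.0], [302.0, 281.0], [329.0, 281.0]]
0.03 [[302.0, 234.0], [329.0, 234.0], [302.0, 273.0], [329.0, 273.0]]
```

View pics/tip.png

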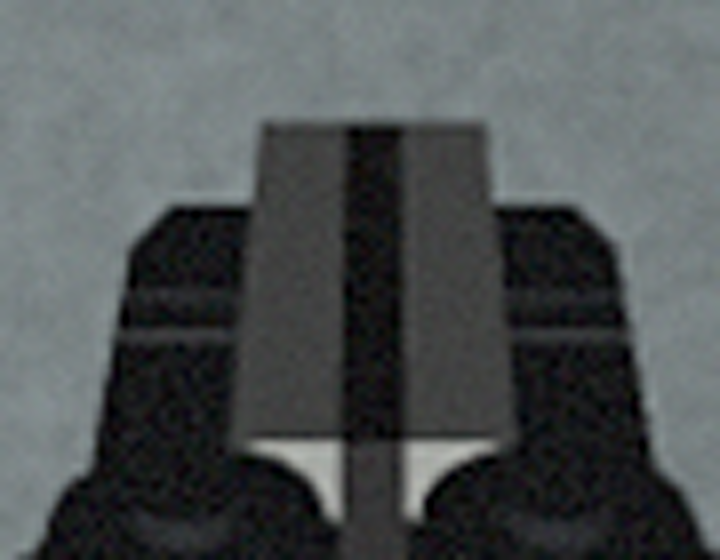

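View pics/sc2.png

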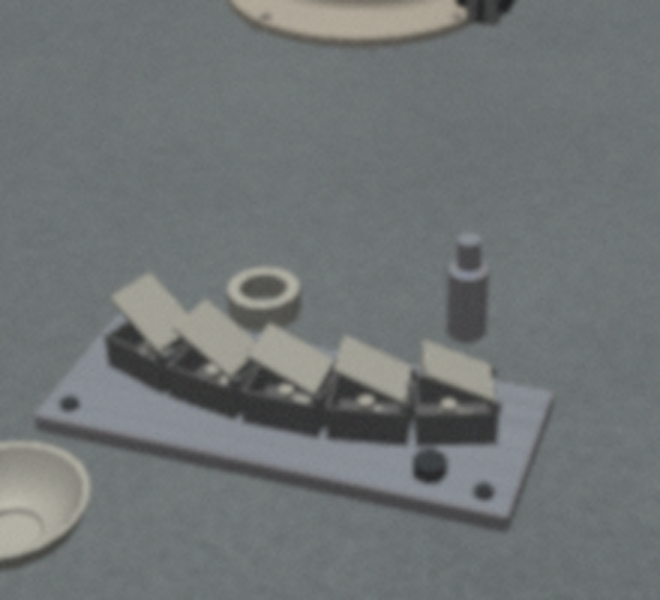

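>>> {"op": "jog_arm", "data": {"deltas": [{"x":9,"y":-11,"z":-40,"twist":8,"fingers":0},{"x":9,"y":-11,"z":-80,"twist":16,"fingers":0},{"x":9,"y":-11,"z":-115,"twist":20,"fingers":0},{"x":9,"y":-11,"z":-145,"twist":20,"fingers":0},{"x":9,"y":-11,"z":-165,"twist":20,"fingers":0},{"x":9,"y":-11,"z":-174,"twist":20,"fingers":0},{"x":9,"y":-11,"z":-174,"twist":20,"fingers":0},{"x":9,"y":-11,"z":-174,"twist":20,"fingers":0}]}}

```text
time: 3.9
ee_pos: [0.6181, 0.0506, 0.0851]
tcp_rot: [-24.0, 90.0, -21.8]
wrist_force: [-0.2, 0.5, 0.7]
opening: -0.0001
```

```bash
cat > o.py <<'E'
from h import *
import sys
n=sys.argv[1]
o=bot.get_obs(); R=Ro.from_euler('xyz',o['tcp_rot'],degrees=True).as_matrix()
print(o['time'],(o['ee_pos']*1000).round(1),o['wrist_force'].round(2),'jaw hd',np.degrees(np.arctan2(-R[1,1],-R[0,1])).round(1))
s,_=grab('scene');t,_=grab('top')
a=cv2.resize(s[190:290,190:390,::-1],None,fx=3,fy=3,interpolation=cv2.INTER_CUBIC)
b=cv2.resize(t[120:220,270:470,::-1],None,fx=3,fy=3,interpolation=cv2.INTER_CUBIC)
cv2.imwrite(f'pics/{n}.png',np.vstack([a,b]))
E
python3 o.py p1
```

```text
3.9 [618.1  50.6  85.1] [-0.19  0.46  0.67] jaw hd -87.8
```

View pics/p1.png

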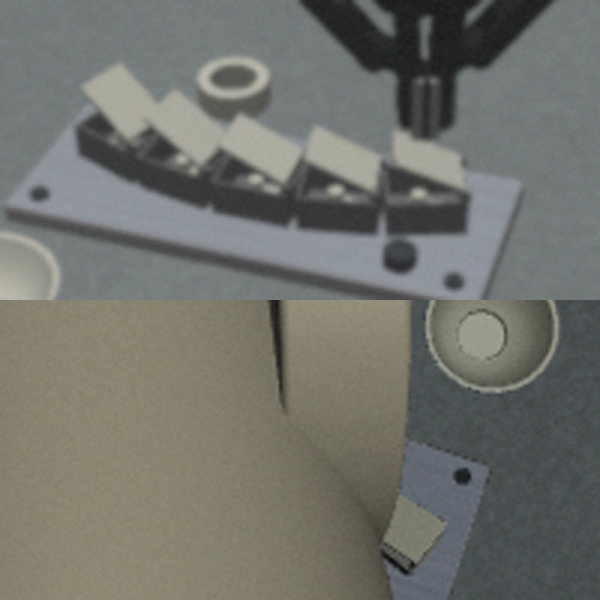

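```bash
python3 - <<'E'
from h import *
im,k=grab('scene')
for x in (.618,.629):
  for z in (.068,.073,.078): print(x,z,((proj(k,[x,.0506,z])[0]-[190,190])*3).round(0))
cv2.imwrite('pics/s3.png',cv2.resize(im[205:265,290:370,::-1],None,fx=9,fy=9,interpolation=cv2.INTER_CUBIC))
E
```

```text
0.618 0.068 [423. 129.]
0.618 0.073 [424. 121.]
0.618 0.078 [424. 113.]
0.629 0.068 [424. 142.]
0.629 0.073 [425. 134.]
0.629 0.078 [425. 126.]
```

View pics/s3.png

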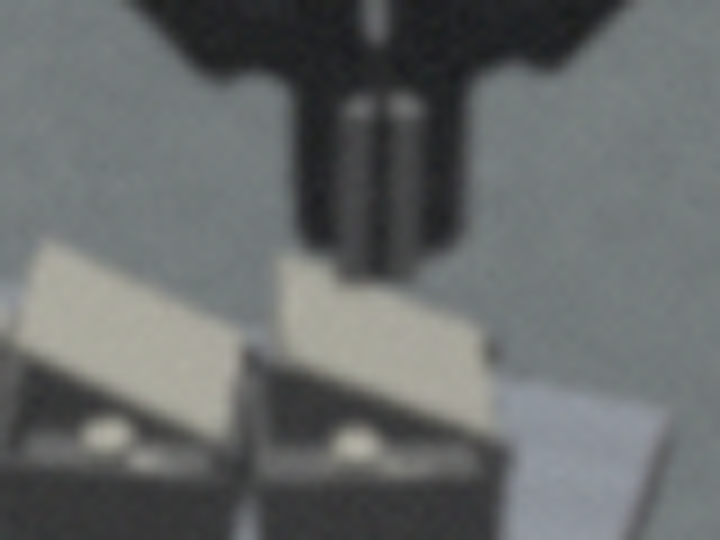

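>>> {"op": "jog_arm", "data": {"deltas": [{"x":0,"y":0,"z":-5,"twist":0,"fingers":0},{"x":0,"y":0,"z":-10,"twist":0,"fingers":0},{"x":0,"y":0,"z":-13,"twist":0,"fingers":0},{"x":0,"y":0,"z":-16,"twist":0,"fingers":0},{"x":0,"y":0,"z":-19,"twist":0,"fingers":0},{"x":0,"y":0,"z":-22,"twist":0,"fingers":0},{"x":0,"y":0,"z":-24,"twist":0,"fingers":0},{"x":0,"y":0,"z":-24,"twist":0,"fingers":0},{"x":0,"y":0,"z":-24,"twist":0,"fingers":0}]}}

```text
time: 4.95
ee_pos: [0.6183, 0.0507, 0.0614]
tcp_rot: [-9.9, 89.9, -7.7]
wrist_force: [0.0, 0.6, 1.1]
opening: 0.0001
```

```bash
cat > s.py <<'E'
from h import *
import sys
o=bot.get_obs(); print(o['time'],(o['ee_pos']*1000).round(1),o['wrist_force'].round(2))
im,k=grab('scene')
cv2.imwrite(f'pics/{sys.argv[1]}.png',cv2.resize(im[205:285,235:365,::-1],None,fx=6,fy=6,interpolation=cv2.INTER_CUBIC))
E
python3 s.py p2
```

```text
4.95 [618.3  50.7  61.4] [0.01 0.59 1.05]
```

View pics/p2.png

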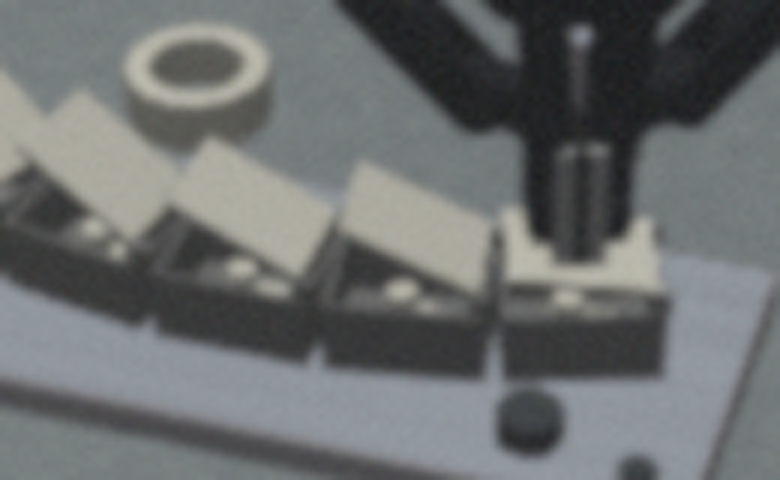

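>>> {"op": "jog_arm", "data": {"deltas": [{"x":0,"y":0,"z":-1,"twist":0,"fingers":0},{"x":0,"y":0,"z":-2,"twist":0,"fingers":0},{"x":0,"y":0,"z":-2,"twist":0,"fingers":0}]}}

```text
time: 5.3
ee_pos: [0.6183, 0.0508, 0.0594]
tcp_rot: [-9.9, 89.9, -7.7]
wrist_force: [-0.4, -0.7, 0.6]
opening: 0.0001
```

>>> {"op": "jog_arm", "data": {"deltas": [{"x":0,"y":0,"z":-1,"twist":0,"fingers":0},{"x":0,"y":0,"z":-1,"twist":0,"fingers":0}]}}

```text
time: 5.5
ee_pos: [0.6183, 0.0507, 0.0582]
tcp_rot: [-9.7, 89.9, -7.5]
wrist_force: [0.0, -0.2, -0.3]
opening: 0.0001
```

```bash
python3 s.py p3
```

```text
5.5 [618.3  50.7  58.2] [ 0.01 -0.15 -0.34]
```

View pics/p3.png

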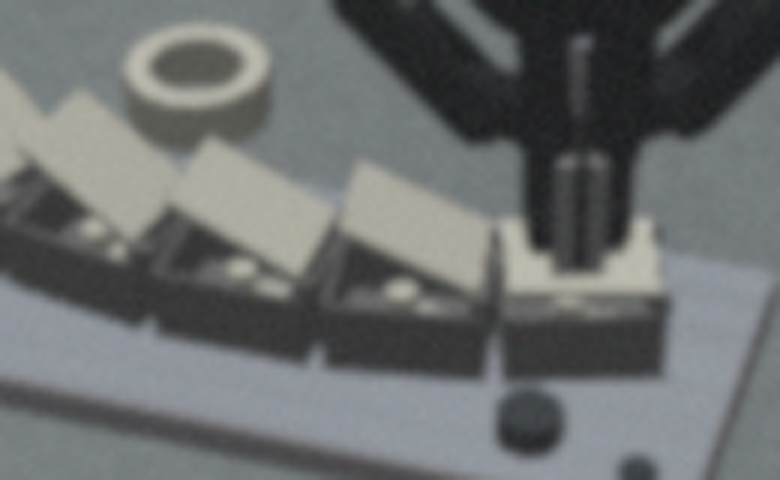

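>>> {"op": "jog_arm", "data": {"deltas": [{"x":0,"y":-4,"z":0,"twist":-1,"fingers":0},{"x":0,"y":-9,"z":0,"twist":-2,"fingers":0},{"x":-0.5,"y":-13,"z":0,"twist":-3,"fingers":0},{"x":-0.5,"y":-18,"z":0,"twist":-4,"fingers":0},{"x":-1,"y":-22.5,"z":0,"twist":-5,"fingers":0},{"x":-1.5,"y":-26.5,"z":0,"twist":-6,"fingers":0},{"x":-2,"y":-30.5,"z":0,"twist":-7,"fingers":0},{"x":-2.5,"y":-34.5,"z":0,"twist":-8,"fingers":0},{"x":-3,"y":-38.5,"z":0,"twist":-9,"fingers":0},{"x":-3.5,"y":-42.5,"z":0,"twist":-10,"fingers":0}]}}

```text
time: 6.55
ee_pos: [0.6147, 0.0078, 0.0582]
tcp_rot: [-19.3, 89.9, -27.2]
wrist_force: [0.0, 0.4, 0.7]
opening: 0.0003
```

```bash
python3 s.py p4
```

```text
6.55 [614.7   7.8  58.2] [0.04 0.38 0.71]
```

View pics/p4.png

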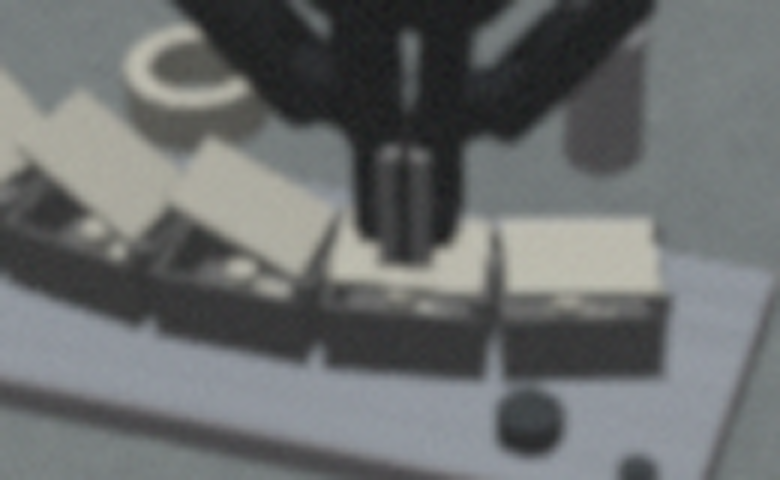

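>>> {"op": "jog_arm", "data": {"deltas": [{"x":-0.5,"y":-4,"z":0,"twist":-1,"fingers":0},{"x":-1.5,"y":-9,"z":0,"twist":-2,"fingers":0},{"x":-2.5,"y":-14,"z":0,"twist":-3,"fingers":0},{"x":-3.5,"y":-19,"z":0,"twist":-4,"fingers":0},{"x":-4.5,"y":-23.5,"z":0,"twist":-5,"fingers":0},{"x":-5.5,"y":-27.5,"z":0,"twist":-6,"fingers":0},{"x":-6.5,"y":-31.5,"z":0,"twist":-7,"fingers":0},{"x":-7.5,"y":-35,"z":0,"twist":-8,"fingers":0},{"x":-9,"y":-39,"z":0,"twist":-9,"fingers":0},{"x":-10,"y":-42.5,"z":0,"twist":-10,"fingers":0}]}}

```text
time: 7.6
ee_pos: [0.6044, -0.0355, 0.058]
tcp_rot: [-41.6, 89.9, -59.7]
wrist_force: [-0.1, 0.0, -0.0]
opening: -0.0002
```

```bash
python3 s.py p5
```

```text
7.6 [604.4 -35.5  58. ] [-0.05  0.01 -0.  ]
```

View pics/p5.png

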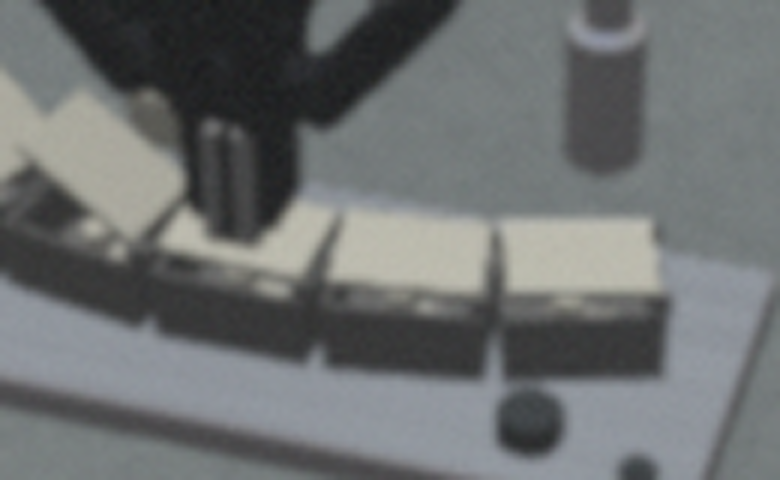

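>>> {"op": "jog_arm", "data": {"deltas": [{"x":-1.5,"y":-4,"z":0,"twist":-1,"fingers":0},{"x":-3.5,"y":-8,"z":0,"twist":-2,"fingers":0},{"x":-5,"y":-12.5,"z":0,"twist":-3,"fingers":0},{"x":-7,"y":-17,"z":0,"twist":-4,"fingers":0},{"x":-9,"y":-21,"z":0,"twist":-5,"fingers":0},{"x":-10.5,"y":-24.5,"z":0,"twist":-6,"fingers":0},{"x":-12.5,"y":-28,"z":0,"twist":-7,"fingers":0},{"x":-14,"y":-32,"z":0,"twist":-8,"fingers":0},{"x":-16,"y":-35.5,"z":0,"twist":-9,"fingers":0},{"x":-18,"y":-39,"z":0,"twist":-10,"fingers":0}]}}

```text
time: 8.65
ee_pos: [0.586, -0.0753, 0.0579]
tcp_rot: [-63.1, 89.9, -91.3]
wrist_force: [0.0, 0.1, 0.4]
opening: 0.0
```

```bash
python3 s.py p6
```

```text
8.65 [586.  -75.3  57.9] [0.02 0.1  0.4 ]
```

View pics/p6.png

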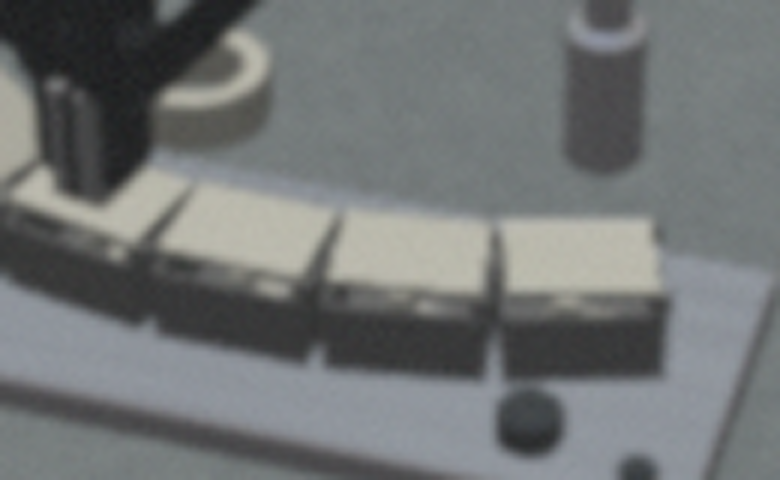

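>>> {"op": "jog_arm", "data": {"deltas": [{"x":-2,"y":-4,"z":0,"twist":-1,"fingers":0},{"x":-4.5,"y":-8,"z":0,"twist":-2,"fingers":0},{"x":-7,"y":-12,"z":0,"twist":-3,"fingers":0},{"x":-9,"y":-16,"z":0,"twist":-4,"fingers":0},{"x":-11.5,"y":-20.5,"z":0,"twist":-5,"fingers":0},{"x":-14,"y":-23.5,"z":0,"twist":-6,"fingers":0},{"x":-16.5,"y":-27,"z":0,"twist":-7,"fingers":0},{"x":-18.5,"y":-30,"z":0,"twist":-8,"fingers":0},{"x":-21,"y":-33,"z":0,"twist":-9,"fingers":0},{"x":-23.5,"y":-36.5,"z":0,"twist":-10,"fingers":0}]}}

```text
time: 9.7
ee_pos: [0.5619, -0.1125, 0.0578]
tcp_rot: [-79.5, 89.9, -117.9]
wrist_force: [0.4, -0.0, 0.9]
opening: -0.0001
```

>>> {"op": "jog_arm", "data": {"deltas": [{"x":-2.5,"y":-3,"z":0,"twist":0,"fingers":0},{"x":-5,"y":-6.5,"z":0,"twist":0,"fingers":0},{"x":-7,"y":-9.5,"z":0,"twist":0,"fingers":0},{"x":-7,"y":-9.5,"z":0,"twist":0,"fingers":0},{"x":-7,"y":-9.5,"z":3,"twist":0,"fingers":0},{"x":-7,"y":-9.5,"z":10,"twist":0,"fingers":0},{"x":-7,"y":-9.5,"z":40,"twist":0,"fingers":0},{"x":-7,"y":-9.5,"z":80,"twist":0,"fingers":0},{"x":-7,"y":-9.5,"z":120,"twist":0,"fingers":0},{"x":-7,"y":-9.5,"z":160,"twist":0,"fingers":0}]}}

```text
time: 10.7
ee_pos: [0.5548, -0.1218, 0.2201]
tcp_rot: [-57.4, 89.9, -95.7]
wrist_force: [1.6, 0.3, -0.9]
opening: 0.0
```

```bash
sed -i 's/235:365/205:335/' s.py; python3 s.py p7
```

```text
10.7 [ 554.8 -121.8  220.1] [ 1.61  0.25 -0.85]
```

View pics/p7.png

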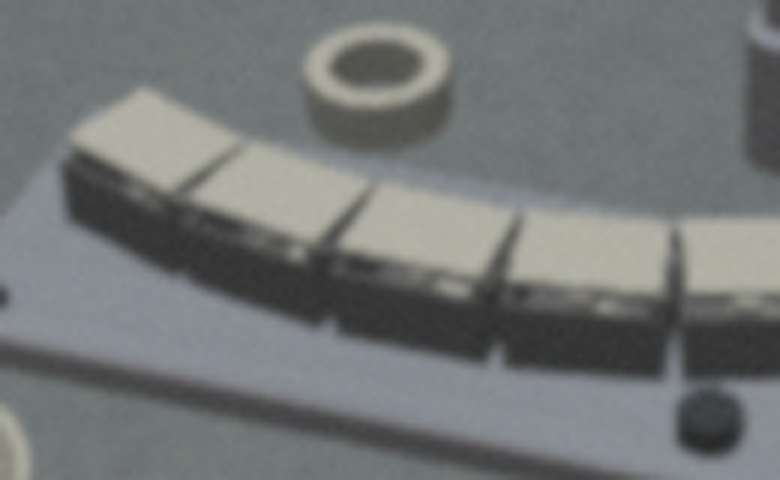

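>>> {"op": "jog_arm", "data": {"deltas": [{"x":10,"y":15,"z":15,"twist":5,"fingers":0},{"x":27,"y":37,"z":30,"twist":12,"fingers":0},{"x":54,"y":74,"z":38,"twist":20,"fingers":0},{"x":54,"y":74,"z":38,"twist":20,"fingers":0},{"x":54,"y":74,"z":38,"twist":20,"fingers":0},{"x":54,"y":74,"z":38,"twist":20,"fingers":0}]}}

```text
time: 11.35
ee_pos: [0.6097, -0.0484, 0.2651]
tcp_rot: [12.9, 89.5, -5.5]
wrist_force: [0.1, -0.8, -1.0]
opening: -0.0003
```

```bash
python3 a.py v2
```

```text
11.4 [ 0.60960134 -0.04870093  0.26516676] [-0.4 -0.3 -0.2  0.   0.1 -0.1]
```

>>> {"op": "jog_arm", "data": {"deltas": [{"x":0,"y":40,"z":0,"twist":0,"fingers":0},{"x":0,"y":80,"z":0,"twist":0,"fingers":0},{"x":0,"y":110,"z":0,"twist":0,"fingers":0},{"x":0,"y":110,"z":0,"twist":0,"fingers":0},{"x":0,"y":110,"z":0,"twist":0,"fingers":0},{"x":0,"y":110,"z":0,"twist":0,"fingers":0}]}}

```text
time: 12.0
ee_pos: [0.6094, 0.06, 0.2653]
tcp_rot: [11.7, 89.5, -6.8]
wrist_force: [-0.0, 0.3, -0.2]
opening: 0.0003
```

```bash
python3 a.py v3; sed -i "s/'w2','w3'/'v2','v3'/" m.py; python3 m.py; python3 t.py | grep hinge
```

```text
12.05 [0.60953775 0.05995356 0.26532546] [-0.1  0.2  0.2 -0.   0.1  0.1]
0 [([0.615, 0.051, 0.045], np.float64(0.91), 1017), ([0.613, 0.008, 0.045], np.float64(0.91), 964), ([0.603, -0.034, 0.045], np.float64(0.87), 843), ([0.593, -0.075, 0.045], np.float64(0.72), 438), ([0.569, -0.115, 0.045], np.float64(0.47), 176)]
1 [([0.615, 0.053, 0.045], np.float64(0.86), 851), ([0.613, 0.01, 0.045], np.float64(0.88), 840), ([0.603, -0.032, 0.045], np.float64(0.93), 867), ([0.586, -0.072, 0.045], np.float64(0.9), 894), ([0.562, -0.107, 0.045], np.float64(0.9), 923)]
2 []
  hinge [0.6168 0.0728 0.0362] free [0.618  0.0321 0.0384] len 0.0408 ang 0.05 hd -88.3
  hinge [0.6179 0.0283 0.0392] free [ 0.6111 -0.0112  0.0387] len 0.0401 ang -0.01 hd -99.7
  hinge [ 0.6117 -0.0157  0.0372] free [ 0.5977 -0.0527  0.0401] len 0.0397 ang 0.07 hd -110.7
  hinge [ 0.5992 -0.06    0.0309] free [ 0.5806 -0.0897  0.0456] len 0.038 ang 0.4 hd -122.0
  hinge [ 0.5805 -0.105   0.0202] free [ 0.5552 -0.1616 -0.0182] len 0.0729 ang -0.56 hd -114.1
```

View pics/v3.png

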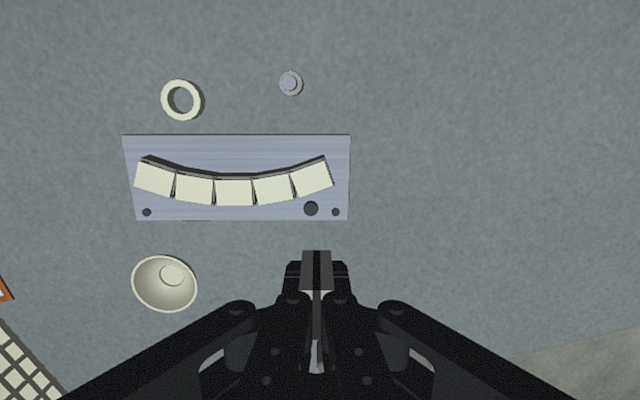

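```bash
sed -i 's/-b\[:,:,2\]>8/-b[:,:,2]>2/; s/115 if i<2/100 if i<2/' m.py; python3 m.py; python3 t.py | grep hinge
```

```text
0 [([0.615, 0.051, 0.045], np.float64(0.91), 1077), ([0.613, 0.008, 0.045], np.float64(0.92), 1058), ([0.594, -0.054, 0.045], np.float64(0.82), 2050), ([0.562, -0.109, 0.045], np.float64(0.89), 1044)]
1 [([0.615, 0.053, 0.045], np.float64(0.92), 988), ([0.612, 0.01, 0.045], np.float64(0.9), 955), ([0.603, -0.032, 0.045], np.float64(0.93), 948), ([0.585, -0.072, 0.045], np.float64(0.91), 959), ([0.562, -0.107, 0.045], np.float64(0.91), 967)]
2 [([0.614, 0.052, 0.045], np.float64(0.83), 329), ([0.612, 0.009, 0.045], np.float64(0.81), 336), ([0.605, -0.035, 0.045], np.float64(0.72), 255)]Traceback (most recent call last):
  File "t.py", line 28, in <module>
    P[key]=tri(ob); e=[np.linalg.norm(proj(k,P[key])[0]-uv) for k,uv in ob];
           ~~~^^^^
  File "t.py", line 8, in tri
    return np.linalg.solve(A,b)
           ~~~~~~~~~~~~~~~^^^^^
    r = gufunc(a, b, signature=signature)
    raise LinAlgError("Singular matrix")
numpy.linalg.LinAlgError: Singular matrix
```

View pics/v2.png

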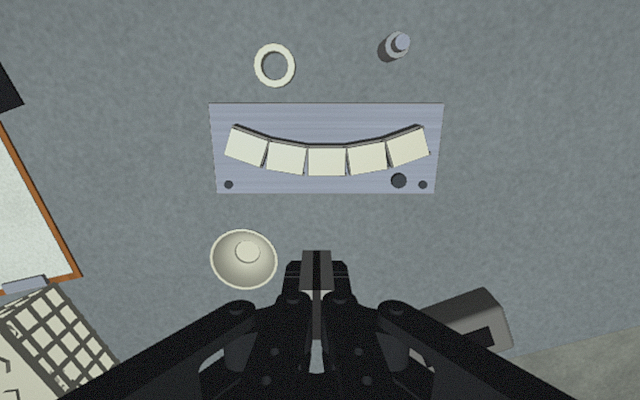

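Flaps 3 and 4 merged in the v2 mask, so I'll use a threshold between the last two.

```bash
for t in "4 108" "5 112" "4 118" "5 122"; do set -- $t; sed "s/-b\[:,:,2\]>2/-b[:,:,2]>$1/; s/100 if i<2/$2 if i<2/" m.py > m2.py; python3 m2.py | cut -c1-20 >/dev/null; echo $t; python3 t.py | grep hinge|| true; done 2>/dev/null
```

```text
4 108
  hinge [0.6168 0.0729 0.0358] free [0.618  0.0317 0.0368] len 0.0413 ang 0.02 hd -88.4
  hinge [0.6176 0.0287 0.0376] free [ 0.6115 -0.0122  0.038 ] len 0.0413 ang 0.01 hd -98.5
  hinge [ 0.6109 -0.0149  0.0374] free [ 0.5975 -0.0534  0.0401] len 0.0409 ang 0.07 hd -109.2
  hinge [ 0.5969 -0.0568  0.0375] free [ 0.5768 -0.0918  0.0402] len 0.0405 ang 0.07 hd -119.8
  hinge [ 0.5758 -0.0959  0.0367] free [ 0.5507 -0.1278  0.0367] len 0.0405 ang 0.0 hd -128.1
5 112
  hinge [0.6167 0.0728 0.0362] free [0.618  0.0318 0.0375] len 0.041 ang 0.03 hd -88.2
  hinge [0.6176 0.0286 0.0374] free [ 0.6115 -0.012   0.0379] len 0.0411 ang 0.01 hd -98.6
  hinge [ 0.611  -0.0151  0.0373] free [ 0.5974 -0.0533  0.0398] len 0.0406 ang 0.06 hd -109.6
  hinge [ 0.5968 -0.0571  0.0364] free [ 0.5776 -0.092   0.04  ] len 0.04 ang 0.09 hd -118.8
  hinge [ 0.5772 -0.0986  0.0317] free [ 0.5514 -0.1292  0.0344] len 0.0401 ang 0.07 hd -130.2
4 118
  hinge [0.6168 0.0728 0.0363] free [0.6179 0.0318 0.0378] len 0.041 ang 0.04 hd -88.5
  hinge [0.6176 0.0287 0.0374] free [ 0.6118 -0.012   0.0374] len 0.0411 ang 0.0 hd -98.2
  hinge [ 0.6106 -0.015   0.0383] free [ 0.5976 -0.0534  0.0397] len 0.0406 ang 0.03 hd -108.6
  hinge [ 0.5969 -0.0569  0.0373] free [ 0.5769 -0.0918  0.0403] len 0.0403 ang 0.08 hd -119.8
  hinge [ 0.5757 -0.0961  0.0365] free [ 0.5508 -0.1277  0.0371] len 0.0402 ang 0.02 hd -128.2
5 122
  hinge [0.6167 0.0727 0.0367] free [0.618  0.0319 0.0377] len 0.0408 ang 0.02 hd -88.1
  hinge [0.6178 0.0286 0.0376] free [ 0.6116 -0.0118  0.038 ] len 0.0409 ang 0.01 hd -98.7
  hinge [ 0.611  -0.0153  0.0374] free [ 0.5975 -0.0534  0.0393] len 0.0405 ang 0.05 hd -109.4
  hinge [ 0.5969 -0.0571  0.0375] free [ 0.5777 -0.0923  0.039 ] len 0.0401 ang 0.04 hd -118.6
  hinge [ 0.5772 -0.0988  0.0317] free [ 0.5514 -0.1292  0.0345] len 0.0399 ang 0.07 hd -130.3
```

```bash
python3 -c "
from workcell import ticket
print(ticket.job_done())"
```

```text
the job is handed in; nothing more can be done
None
```

I closed all five flaps in one light stroke with shut fingers and handed the job in. It took about 12 s of the 42 s. I located the hinges from two wrist views, pressed flap 1 down, then followed the curve from flap 2 to flap 5 with the fingertips about 41 mm above the bench. Then I lifted clear.

**Flap angles:** After the stroke, two wrist views gave angles of 0.00 to 0.09 rad for every flap, against the 0.12 limit. They vary by up to about 0.07 rad with the mask threshold, so they agree with flat but are not precise. My first try at this check failed for flaps 4 and 5, because the masks broke up or merged. Adjusted thresholds fixed it.

**Carrier and bystanders:** The hinges of flaps 1 to 4 came out within about 2 mm of where they started. Flap 5's was within about 5 mm, and it was poorly measured both times. The gauge, ring and bowl looked undisturbed in the pictures; I did not measure them again.

**Force:** The wrist force read under about 1.5 N at the end of every contact move. I did not see peaks between readings.

**Disagreements:** The triangulated heights came out 2 to 4 mm below the stated 40 mm (up to 8 mm in the poorer flap 5 fits). The pictures put the fingertips 12 to 15 mm ahead of the TCP rather than the stated 17 mm.

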